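# Lock the orifice plate into its holder

### The arm

A 7-joint arm with a two-finger parallel gripper is mounted at the origin on the work surface. World frame = base frame: x ahead of the robot, y to its left, z up, the work surface at z = 0. Lengths are in m, angles in rad, forces in N, time in s.
With the tool pointing down it reaches from about 0.4 to 0.875 m from the base axis. Payload 19.3 kg.
Tool frame: the origin (TCP) lies at the very end of the fingers, on their centre line; the grasp point (between the pads) lies 19 mm behind it; z points along the fingers, y is the line along which they close (so a half turn about z gives the same grasp; the last joint's range is limited). The gripper opens to 85 mm and grips with 20 to 120 N. Pads are 22 mm wide; open, the fingers measure 114 mm over their backs; the gripper's body (76 mm by 85 mm) begins 54 mm behind the grasp point. The pads swing forward as they close: fully open they stand 13 mm farther back than shut.
Start: joints at [-1.217, 0.521, -0.036, 1.599, 0.021, 1.021, -0.113], TCP at [0.257, 0.57, 0.231] pointing down, gripper open.
Joint ranges: [-2.91, 2.91], [-0.3, 2.13], [-1.5, 1.42], [0.17, 2.43], [-1.26, 4.41], [0.16, 1.93], [-2.52, 2.52]. Speed limits (rad/s): [1.89, 1.89, 2.39, 2.39, 3.01, 3.01, 3.01].

### API

Orientations are given as [roll, pitch, yaw] about the fixed x, y, z axes, in that order (R = Rz(yaw) Ry(pitch) Rx(roll)).
In Python, from workcell import monitor, optics, job_done gives the robot as it stands.
- The arm moves only by the shell command python3 -m handwheel 'ROWS' [FORCE]. ROWS is JSON, a list of rows, each an object of numbers: "dx", "dy", "dz": the shift along the tool's x, y, z in cm; "wx", "wy", "wz": the turn, a rotation vector about the tool's x, y, z in rad; "claw": the opening in per cent of the stroke, from 0 (shut) to 100 (fully open). A call has 1 to 8 rows; each row shifts and turns the commanded pose from where the row before left it, along the tool's axes as they then stand; what a row does not reach is not made up. A row lasts 1/8 s, in which the tool goes at most 62.5 mm and 10.7 degrees, less where a joint would pass 70% of its speed; a pose out of reach is approached as far as the arm can. A call with a gripper value outside its range is refused whole. The fingers move at their own pace and stop on an object; FORCE is the grip in N (left out, the last holds). Time passes only in rows, so rows that do not move let the fingers close. It gives the time, the measured TCP pose, the force, the opening and the grip force at its end, in the units of the state.
- monitor.observe(): the state, without advancing time (a new reading comes with each control period).
- optics.grab_frame(name): name is "side" or "top"; returns a dict with "frame" (400x640x3 uint8, blue, green, red), "fovy" (degrees; the focal length in pixels is half the picture's height over the tangent of half this angle, whatever the lens; pixels are square), "cx", "cy" (the principal point, pixels), "k1" (the pictures are not rectified: a ray, as slopes to the right and down, at radius r is drawn at 1 + k1 r^2 times it, then the intrinsics apply), "R" (3x3) and "t" (3): a world point X has camera coordinates R X + t. Camera axes: x right, y down, z forward; pixel columns grow to the right and rows downward; lengths in m; the calibration is good to about 2 mm. A picture is of the moment at which its call begins. There is no depth.
- job_done(): hands the job in; it is judged then, once.
Trained networks look in the newest picture that a camera, given by its name, has taken for a name from the list of things; names that differ only in an ending like _2 or _b are one class to them, and where a whole thing is asked for, a point or a joint stands for the part that bears it (a point fixed in the world has none). Each returns a list of dicts, best first, with "p" (0 to 1); they miss things now and then, are a little off and sometimes report something else, mostly with a low value. They report only what shows in the picture. A call takes as long as a camera call. They do not tell look-alikes from the thing itself.
- optics.masks_of(name, camera): "region" (400x640 bool, what is visible of it) and "rect" ([left, top, width, height] in pixels, round what is visible of it).
The state is a dict: "clock": time; "qpos": joint angles; "qd": joint speeds; "joint_efforts": joint torques, N m; "position": TCP position; "tool_rot": TCP orientation; "force": force on the tool from outside, world axes, zero at the start; "moment": the same for the moment, N m; "grip_width": finger opening in m; "finger_force": force on a finger pad.
Only numpy, scipy, OpenCV 4.12 (cv2) and the standard library are available. Lean on these libraries where they do the work, as an engineer would, in place of code of your own. Each camera call takes 0.05 s, during which the arm holds its last target. There are 200 camera calls.

### The job

One of the three seats in the white holder has the steel orifice plate in it; the other two have only a black rubber gasket. Pick up the wooden pusher and, holding it, press the retainer over the steel plate straight down until it snaps fully home, flush with the holder; leave the other two retainers up, keep the gripper itself off the holder and don't disturb the things lying around. Then stand the pusher upright on the table again and let go of it.

Things in the scene. Friction and masses are not known exactly. Their poses are not given: they have to be found in the camera images.
- holder: White plastic block fixed to the table, 90 mm (its x) by 270 mm (its y) by 30 mm high, with three round seats in a row along its y axis, 85 mm apart. Origin at the centre of its underside, z up. Each seat is a round recess 60 mm across and 20 mm deep with a grey ring-shaped retainer in its mouth; a thin disc lies on the recess floor and is seen through the ring's opening.
- seat0 (a point): Centre of the mouth of seat 0, level with the holder's top face (30 mm above the table), at y = -85 mm in the holder's frame; fixed to the holder, z up.
- seat1 (a point): Centre of the mouth of seat 1, level with the holder's top face (30 mm above the table), at y = 0 mm in the holder's frame; fixed to the holder, z up.
- seat2 (a point): Centre of the mouth of seat 2, level with the holder's top face (30 mm above the table), at y = 85 mm in the holder's frame; fixed to the holder, z up.
- retainer0 (a joint): Travel of the grey retainer ring in seat 0 in m: 0 = up, its top 8 mm above the holder's top face (38 mm above the table); 0.008 = snapped home, flush with the top face. The ring is 56 mm outside, 38 mm inside, and slides only vertically. It resists a push with about 15 N at first, falling to nothing half-way down, then snaps down by itself and stays; let go before half-way it springs back up. All three start up.
- retainer1 (a joint): Travel of the grey retainer ring in seat 1 in m: 0 = up, its top 8 mm above the holder's top face (38 mm above the table); 0.008 = snapped home, flush with the top face. The ring is 56 mm outside, 38 mm inside, and slides only vertically. It resists a push with about 15 N at first, falling to nothing half-way down, then snaps down by itself and stays; let go before half-way it springs back up. All three start up.
- retainer2 (a joint): Travel of the grey retainer ring in seat 2 in m: 0 = up, its top 8 mm above the holder's top face (38 mm above the table); 0.008 = snapped home, flush with the top face. The ring is 56 mm outside, 38 mm inside, and slides only vertically. It resists a push with about 15 N at first, falling to nothing half-way down, then snaps down by itself and stays; let go before half-way it springs back up. All three start up.
- plate_mid (a point): Centre of the steel orifice plate, a loose bright disc 52 mm across, 4 mm thick, with a 12 mm bore (z axis = disc axis). It lies on the floor of one of the three seats, not necessarily the same each time, within a few mm of that seat's axis and 12 mm above the table, seen through the retainer's opening. In the other two seats lies a black rubber gasket, 52 mm across with a 26 mm bore, 3 mm thick. It stays where it is and need not be touched.
- pusher_grip (a point): Point on the axis of the pusher's stem 60 mm above the underside of its foot. The pusher is a loose wooden stem 24 mm in diameter on a flat round black foot 46 mm across and 10 mm thick, 100 mm tall in all, 0.1 to 0.2 kg, standing upright on the table to the left or right of the holder; z axis = stem, up.
- can: Bystander: closed small can with a paper label and a pale lid, 52 mm across, 100 mm tall, standing on the opposite side of the holder from the pusher; origin at the centre of its underside.
- meter1: Bystander: blue and black multimeter lying flat, 180 x 85 x 45 mm, behind the holder on the left; origin at the centre of its underside.
- meter2: Bystander: the same kind of multimeter, behind the holder on the right.
- screwdriver: Bystander: screwdriver about 170 mm long lying on the table along the robot's side of the holder.
- pusher: The pusher described at its grip point; origin at the centre of the foot's underside.
Things that resemble listed ones, but are neither listed nor needed, are in the scene too. Of the things like the pusher, leave any that is pink or turquoise; of the rest the larger one is meant.

How it is judged:
On the way:
1. the retainer over the steel plate is snapped home while the gripper holds the pusher (((horizontal distance between plate_mid and seat0 below 0.012 m and value of joint retainer0 above 0.0065 m and value of joint each of retainer1, retainer2 below 0.002 m) or (horizontal distance between plate_mid and seat1 below 0.012 m and value of joint retainer1 above 0.0065 m and value of joint each of retainer0, retainer2 below 0.002 m) or (horizontal distance between plate_mid and seat2 below 0.012 m and value of joint retainer2 above 0.0065 m and value of joint each of retainer0, retainer1 below 0.002 m)) and contact force between the fingers and pusher above 3 N), for 0.1 s.
At the end, for the whole second after the job is handed in: The retainer of the seat that holds the steel plate is down by more than 6.5 of its 8 mm with the plate within 12 mm of the seat's axis, the other two retainers are up (less than 2 mm down), and the pusher stands upright on the table (within 6 degrees), released and at rest (((horizontal distance between plate_mid and seat0 below 0.012 m and value of joint retainer0 above 0.0065 m and value of joint each of retainer1, retainer2 below 0.002 m) or (horizontal distance between plate_mid and seat1 below 0.012 m and value of joint retainer1 above 0.0065 m and value of joint each of retainer0, retainer2 below 0.002 m) or (horizontal distance between plate_mid and seat2 below 0.012 m and value of joint retainer2 above 0.0065 m and value of joint each of retainer0, retainer1 below 0.002 m)) and angle between pusher_grip's own z axis and vertical below 0.1 rad and height (world z) of pusher_grip between 0.055 and 0.065 m and linear speed of pusher below 0.02 m/s); the robot touches nothing.
It fails at once if a retainer over a gasket is pressed down by more than 4 mm ((horizontal distance between plate_mid and seat0 above 0.03 m and value of joint retainer0 above 0.004 m) or (horizontal distance between plate_mid and seat1 above 0.03 m and value of joint retainer1 above 0.004 m) or (horizontal distance between plate_mid and seat2 above 0.03 m and value of joint retainer2 above 0.004 m)).
It fails at once if the gripper itself presses on the holder or a retainer with more than 3 N (contact force between the arm and holder above 3 N).
It fails at once if a multimeter, the can or the screwdriver is moved by more than 30 mm (distance of any of meter1, meter2, can, screwdriver from where it was at the start of the episode above 0.03 m).
It also fails if it takes over 48 s, if anything falls off the work surface, if the arm or the gripper's body presses on something with over 40 N, if the wrist force passes 120 N, or if a joint passes its speed limit or range.

## Working session

There is one attempt and no reset: what is moved stays moved. The work goes in short steps, Python scripts to look and compute and a shell command to move; the robot and the scene stay as the last step left them, time stands still between calls to the robot, and variables do not carry over. Pictures are saved under pics/ and viewed, at most 10 in all, crops included, and the job is handed in when it is done.

```bash
mkdir -p pics
cat > h.py <<'E'
import numpy as np, cv2
from workcell import monitor, optics, job_done
def K(f):
    h=f["frame"].shape[0]; fl=h/2/np.tan(np.radians(f["fovy"])/2)
    return np.array([[fl,0,f["cx"]],[0,fl,f["cy"]],[0,0,1]]), np.array([f["k1"],0,0,0,0.])
def world(f,uv,z):
    k,d=K(f); n=cv2.undistortPoints(np.array([[uv]],float),k,d)[0,0]
    R=np.array(f["R"]);t=np.array(f["t"]); c=-R.T@t; r=R.T@np.array([n[0],n[1],1])
    return c+r*(z-c[2])/r[2]
def pix(f,X):
    k,d=K(f); return cv2.projectPoints(np.array([X],float),cv2.Rodrigues(np.array(f["R"]))[0],np.array(f["t"],float),k,d)[0][0,0]
E
python3 - <<'E'
from h import *
s=monitor.observe(); print({k:np.round(v,3) for k,v in s.items()})
for c in("top","side"):
    f=optics.grab_frame(c); cv2.imwrite(f"pics/{c}0.png",f["frame"])
    print(c,-np.array(f["R"]).T@np.array(f["t"]),f["fovy"],f["k1"])
    for n in("pusher","holder","plate_mid","can","meter1","screwdriver","retainer0"):
        for m in optics.masks_of(n,c):
            x,y,w,h=m["rect"]; ys,xs=np.nonzero(m["region"])
            print(n,round(m["p"],2),m["rect"],np.round(world(f,(xs.mean(),ys.mean()),0.03),3))
E
```

```text
{'clock': np.float64(0.0), 'qpos': array([-1.217,  0.522, -0.036,  1.6  ,  0.021,  1.021, -0.113]), 'qd': array([ 0.001, -0.001, -0.   , -0.   , -0.   , -0.001, -0.001]), 'joint_efforts': array([ 1.0000e-03, -9.2708e+01,  1.9810e+00, -3.6994e+01,  1.8000e-02,
        8.0000e-03, -0.0000e+00]), 'position': array([0.257, 0.569, 0.231]), 'tool_rot': array([-3.14 ,  0.   ,  2.718]), 'force': array([-0.214, -0.187,  1.202]), 'moment': array([-0.003,  0.03 , -0.004]), 'finger_force': np.float64(0.0), 'grip_width': np.float64(0.086)}
top [ 0.44153167 -0.0234629   0.91330432] 50.534501975649704 -0.0024629335824784913
pusher 0.83 [455.2, 275.9, 18.3, 17.7] [ 0.369 -0.313  0.03 ]
pusher 0.72 [473.1, 193.5, 37.3, 21.7] [ 0.541 -0.374  0.03 ]
pusher 0.65 [449.6, 232.4, 35.7, 24.8] [ 0.455 -0.32   0.03 ]
pusher 0.61 [445.1, 183.6, 17.9, 18.2] [ 0.555 -0.296  0.03 ]
pusher 0.56 [277.6, 175.7, 134.0, 56.1] [ 0.541 -0.067  0.03 ]
holder 0.59 [278.3, 175.0, 131.0, 56.8] [ 0.541 -0.066  0.03 ]
plate_mid 0.75 [334.7, 195.0, 13.3, 11.7] [ 0.543 -0.065  0.03 ]
can 0.65 [120.0, 230.9, 43.3, 30.5] [0.449 0
[... 644 characters left out ...]
44 -0.396  0.03 ]
pusher 0.45 [335.3, 123.7, 8.6, 28.0] [ 0.556 -0.299  0.03 ]
pusher 0.42 [395.6, 135.7, 15.3, 23.1] [ 0.368 -0.315  0.03 ]
holder 0.63 [288.6, 155.6, 70.2, 86.0] [ 0.54  -0.036  0.03 ]
plate_mid 0.46 [321.3, 190.4, 9.6, 6.0] [ 0.542 -0.065  0.03 ]
can 0.75 [306.5, 321.0, 27.2, 53.1] [0.451 0.334 0.03 ]
meter1 0.91 [260.9, 122.9, 61.0, 38.9] [ 0.697 -0.241  0.03 ]
meter1 0.85 [161.2, 264.6, 96.2, 47.5] [0.699 0.277 0.03 ]
screwdriver 0.77 [348.9, 179.9, 19.9, 37.1] [ 0.46  -0.077  0.03 ]
retainer0 0.74 [315.1, 180.6, 24.0, 18.7] [ 0.543 -0.067  0.03 ]
retainer0 0.63 [302.2, 204.1, 26.3, 18.3] [0.55  0.015 0.03 ]
retainer0 0.5 [329.2, 161.0, 19.9, 18.2] [ 0.535 -0.153  0.03 ]
```

View pics/top0.png

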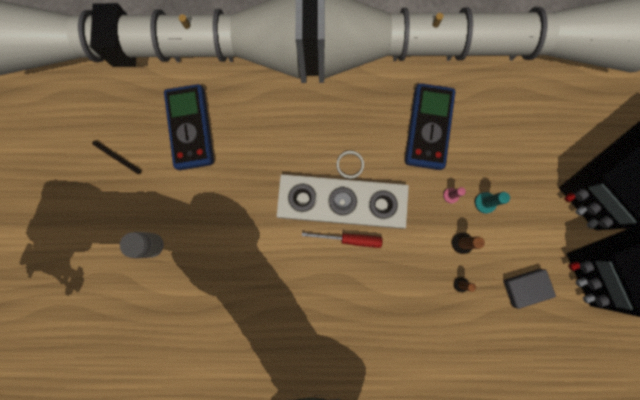

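View pics/side0.png

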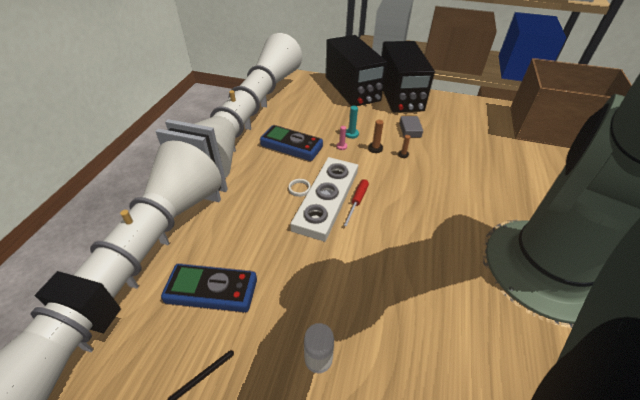

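The top view shows the wooden pusher at about (467,242), with a smaller look-alike at (464,285) and pink and turquoise ones above it. The three seats are at (302,197), (343,201) and (383,205). The middle one looks like steel, so I'll zoom in on it.

Run:
```python
from h import *
a=cv2.imread("pics/top0.png");b=cv2.imread("pics/side0.png")
def z(i,x,y,w,h,W,H): return cv2.resize(i[y:y+h,x:x+w],(W,H),interpolation=cv2.INTER_CUBIC)
A=z(a,270,165,150,75,800,400); A2=z(a,445,222,50,75,134,200); B=z(b,285,150,90,96,188,200); C=z(b,355,110,60,60,200,200)
D=np.zeros((600,800,3),np.uint8);D[:400]=A;D[400:,:134]=A2;D[400:,140:328]=B;D[400:,335:535]=C
cv2.imwrite("pics/z.png",D)
ft=optics.grab_frame("top");fs=optics.grab_frame("side")
for f,c in((ft,"top"),(fs,"side")):
    m=[m for m in optics.masks_of("pusher",c) if (abs(m["rect"][0]-(449 if c=="top" else 367))<5 and abs(m["rect"][1]-(232 if c=="top" else 117))<6)]
    if not m: print("missed",c);continue
    r=m[0]["region"]; 
    # fit by silhouette of model
    ys,xs=np.nonzero(r)
    from scipy.optimize import minimize
    th=np.linspace(0,2*np.pi,40)
    def sil(p):
        o=np.zeros((400*8,640*8),np.uint8)
        for rad,z0,z1 in((.023,0,.01),(.012,.01,.1)):
            P=np.array([pix(f,(p[0]+rad*np.cos(t),p[1]+rad*np.sin(t),z)) for t in th for z in(z0,z1)])
            cv2.fillConvexPoly(o,cv2.convexHull(((P+.5)*8).astype(np.int32)),1)
        return cv2.resize(o.astype(np.float32),(640,400),interpolation=cv2.INTER_AREA)
    g=minimize(lambda p:np.abs(sil(p)-r).sum(),(.455,-.315),method="Nelder-Mead",options=dict(initial_simplex=[(.455,-.315),(.465,-.315),(.455,-.305)],maxiter=40))
    print(c,g.x,g.fun,r.sum())
    mm=optics.masks_of("retainer0",c)
    for m in mm:
        ys,xs=np.nonzero(m["region"]); print(" ret",round(m["p"],2),np.round([xs.mean(),ys.mean()],1),np.round(world(f,(xs.mean(),ys.mean()),.036),4))
    k,_=K(f);print(c,[np.round(pix(f,(.54,-.067,.03)))])
```

```text
top [ 0.45468648 -0.32111864] 36.609375 535
 ret 0.65 [343.  200.2] [ 0.5418 -0.0666  0.036 ]
 ret 0.53 [382.9 203.4] [ 0.535  -0.1494  0.036 ]
 ret 0.53 [302.1 196.8] [0.5492 0.0187 0.036 ]
top [array([343., 201.])]
side [ 0.45450767 -0.3231488 ] 34.65625 306
 ret 0.69 [327.  190.9] [ 0.5394 -0.0616  0.036 ]
 ret 0.54 [337.  170.1] [ 0.5339 -0.1484  0.036 ]
 ret 0.51 [314.5 213.1] [0.5487 0.0223 0.036 ]
 ret 0.22 [376.5 137.2] [ 0.4548 -0.3308  0.036 ]
side [array([327., 191.])]
```

View pics/z.png

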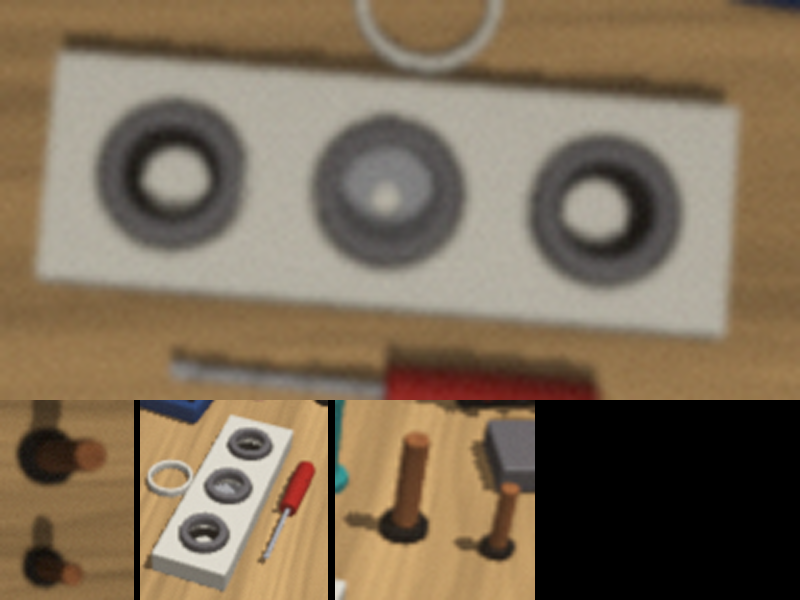

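The middle seat (zoom 389,191) holds the bright disc with the small bore. The outer two show black gaskets with wide bores. The pusher stands at (0.4547, -0.322) and seat1 is at about (0.541, -0.065). Next I'll work out the travel rows.

Run:
```python
from h import *
from scipy.spatial.transform import Rotation as Ro
s=monitor.observe();p=s["position"];yaw=s["tool_rot"][2];N=18
b0,b1=np.arctan2(p[1],p[0]),np.arctan2(-.322,.4547);r0,r1=np.hypot(p[0],p[1]),np.hypot(.322,.4547)
cur=np.array(p);y=yaw;y1=0.05;dw=(yaw-y1)/N
for i in range(1,N+1):
    a=i/N;b=b0+(b1-b0)*a;r=r0+(r1-r0)*a
    t=np.array([r*np.cos(b),r*np.sin(b),.231-.051*max(0,(a-.5)*2)])
    d=Ro.from_euler("xyz",[np.pi,0,y]).inv().apply(t-cur)*100
    d=np.round(d,1);cur=cur+Ro.from_euler("xyz",[np.pi,0,y]).apply(d/100);w=round(dw,2);y-=w
    print('{"dx":%g,"dy":%g,"dz":%g,"wz":%g},'%(*d,w),end="")
    if i%8==0:print()
print(cur,y)
```

```text
{"dx":-6.1,"dy":-0.7,"dz":0,"wz":0.15},{"dx":-6,"dy":-0.3,"dz":0,"wz":0.15},{"dx":-6.1,"dy":-0.1,"dz":0,"wz":0.15},{"dx":-6,"dy":0.3,"dz":0,"wz":0.15},{"dx":-5.9,"dy":0.6,"dz":0,"wz":0.15},{"dx":-5.9,"dy":0.8,"dz":0,"wz":0.15},{"dx":-5.8,"dy":1.2,"dz":0,"wz":0.15},{"dx":-5.6,"dy":1.4,"dz":0,"wz":0.15},
{"dx":-5.6,"dy":1.8,"dz":0,"wz":0.15},{"dx":-5.4,"dy":2,"dz":0.6,"wz":0.15},{"dx":-5.3,"dy":2.3,"dz":0.6,"wz":0.15},{"dx":-5.1,"dy":2.5,"dz":0.5,"wz":0.15},{"dx":-5,"dy":2.7,"dz":0.6,"wz":0.15},{"dx":-4.7,"dy":3,"dz":0.6,"wz":0.15},{"dx":-4.6,"dy":3.2,"dz":0.5,"wz":0.15},{"dx":-4.4,"dy":3.5,"dz":0.6,"wz":0.15},
{"dx":-4.1,"dy":3.6,"dz":0.6,"wz":0.15},{"dx":-4,"dy":3.8,"dz":0.5,"wz":0.15},[ 0.45464655 -0.32193166  0.18028473] 0.017712190581815335
```

```bash
python3 -m handwheel '[{"dx":-6.1,"dy":-0.7,"wz":0.15},{"dx":-6,"dy":-0.3,"wz":0.15},{"dx":-6.1,"dy":-0.1,"wz":0.15},{"dx":-6,"dy":0.3,"wz":0.15},{"dx":-5.9,"dy":0.6,"wz":0.15},{"dx":-5.9,"dy":0.8,"wz":0.15},{"dx":-5.8,"dy":1.2,"wz":0.15},{"dx":-5.6,"dy":1.4,"wz":0.15}]'
python3 -m handwheel '[{"dx":-5.6,"dy":1.8,"wz":0.15},{"dx":-5.4,"dy":2,"dz":0.6,"wz":0.15},{"dx":-5.3,"dy":2.3,"dz":0.6,"wz":0.15},{"dx":-5.1,"dy":2.5,"dz":0.5,"wz":0.15},{"dx":-5,"dy":2.7,"dz":0.6,"wz":0.15},{"dx":-4.7,"dy":3,"dz":0.6,"wz":0.15},{"dx":-4.6,"dy":3.2,"dz":0.5,"wz":0.15},{"dx":-4.4,"dy":3.5,"dz":0.6,"wz":0.15}]'
python3 -m handwheel '[{"dx":-4.1,"dy":3.6,"dz":0.6,"wz":0.15},{"dx":-4,"dy":3.8,"dz":0.5,"wz":0.15},{"dx":0},{"dx":0}]'
python3 -c "
from h import *
print(monitor.observe()['qpos'])"
```

```text
[-1.21714409  0.52139556 -0.03629812  1.59952464  0.02119318  1.02109094
 -0.11278055]schema error: expected keys dx, dy, dz, wx, wy, wz, claw
schema error: expected keys dx, dy, dz, wx, wy, wz, claw
schema error: expected keys dx, dy, dz, wx, wy, wz, claw
```

All seven keys are required in every row.

```bash
python3 -m handwheel '[{"dx":-6.1,"dy":-0.7,"dz":0,"wx":0,"wy":0,"wz":0.15,"claw":100},{"dx":-6,"dy":-0.3,"dz":0,"wx":0,"wy":0,"wz":0.15,"claw":100},{"dx":-6.1,"dy":-0.1,"dz":0,"wx":0,"wy":0,"wz":0.15,"claw":100},{"dx":-6,"dy":0.3,"dz":0,"wx":0,"wy":0,"wz":0.15,"claw":100},{"dx":-5.9,"dy":0.6,"dz":0,"wx":0,"wy":0,"wz":0.15,"claw":100},{"dx":-5.9,"dy":0.8,"dz":0,"wx":0,"wy":0,"wz":0.15,"claw":100},{"dx":-5.8,"dy":1.2,"dz":0,"wx":0,"wy":0,"wz":0.15,"claw":100},{"dx":-5.6,"dy":1.4,"dz":0,"wx":0,"wy":0,"wz":0.15,"claw":100}]'
python3 -c "
from h import *
print(monitor.observe()['qpos'])"
```

```text
clock: 2.1
position: [0.5563, 0.2098, 0.2314]
tool_rot: [3.141, -0.0, 1.513]
force: [0.5, 0.9, 0.4]
grip_width: 0.0857
finger_force: 0.0
[-0.68683964  0.49210167  0.32511308  1.69713959 -0.18241415  0.98175665
 -0.35400443]
```

```bash
python3 -m handwheel '[{"dx":-5.6,"dy":1.8,"dz":0,"wx":0,"wy":0,"wz":0.15,"claw":100},{"dx":-5.4,"dy":2,"dz":0.6,"wx":0,"wy":0,"wz":0.15,"claw":100},{"dx":-5.3,"dy":2.3,"dz":0.6,"wx":0,"wy":0,"wz":0.15,"claw":100},{"dx":-5.1,"dy":2.5,"dz":0.5,"wx":0,"wy":0,"wz":0.15,"claw":90},{"dx":-5,"dy":2.7,"dz":0.6,"wx":0,"wy":0,"wz":0.15,"claw":90},{"dx":-4.7,"dy":3,"dz":0.6,"wx":0,"wy":0,"wz":0.15,"claw":80},{"dx":-4.6,"dy":3.2,"dz":0.5,"wx":0,"wy":0,"wz":0.15,"claw":80},{"dx":-4.4,"dy":3.5,"dz":0.6,"wx":0,"wy":0,"wz":0.15,"claw":80}]'
python3 -m handwheel '[{"dx":-4.1,"dy":3.6,"dz":0.6,"wx":0,"wy":0,"wz":0.15,"claw":80},{"dx":-4,"dy":3.8,"dz":0.5,"wx":0,"wy":0,"wz":0.15,"claw":80},{"dx":0,"dy":0,"dz":0,"wx":0,"wy":0,"wz":0,"claw":80},{"dx":0,"dy":0,"dz":0,"wx":0,"wy":0,"wz":0,"claw":80}]'
python3 -c "
from h import *
print(monitor.observe()['qpos'])"
```

```text
clock: 3.1
position: [0.5149, -0.2323, 0.1913]
tool_rot: [3.141, -0.0, 0.313]
force: [1.4, -0.4, -0.3]
grip_width: 0.0685
finger_force: 0.0
clock: 3.6
position: [0.455, -0.3216, 0.1803]
tool_rot: [-3.141, -0.0, 0.019]
force: [0.8, -0.4, -0.3]
grip_width: 0.0682
finger_force: 0.0
[ 0.01954112  0.58284531  0.70906377  1.85735584 -0.48385393  0.88072962
 -0.58818795]
```

```bash
python3 -m handwheel '[{"dx":0,"dy":0,"dz":3,"wx":0,"wy":0,"wz":0,"claw":80},{"dx":0,"dy":0,"dz":3,"wx":0,"wy":0,"wz":0,"claw":80},{"dx":0,"dy":0,"dz":2.5,"wx":0,"wy":0,"wz":0,"claw":80},{"dx":0,"dy":0,"dz":2,"wx":0,"wy":0,"wz":0,"claw":80},{"dx":0,"dy":0,"dz":1.8,"wx":0,"wy":0,"wz":0,"claw":80},{"dx":0,"dy":0,"dz":1,"wx":0,"wy":0,"wz":0,"claw":80},{"dx":0,"dy":0,"dz":0,"wx":0,"wy":0,"wz":0,"claw":80},{"dx":0,"dy":0,"dz":0,"wx":0,"wy":0,"wz":0,"claw":60}]'
python3 - <<'E'
from h import *
f=optics.grab_frame("side");cv2.imwrite("pics/s1.png",cv2.resize(f["frame"][60:210,300:460],None,fx=4,fy=4))
E
```

```text
clock: 4.6
position: [0.455, -0.3221, 0.0479]
tool_rot: [3.141, -0.001, 0.018]
force: [0.4, 0.3, -0.7]
grip_width: 0.0522
finger_force: 0.0
```

View pics/s1.png

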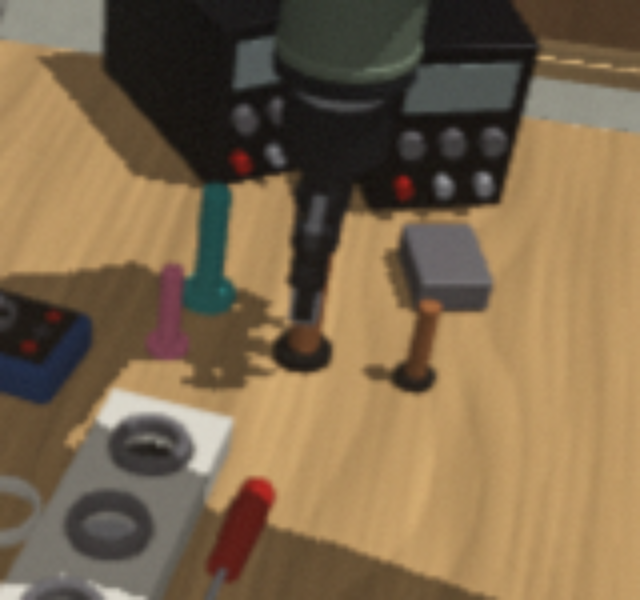

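The near finger, at (310,290) in the crop, stands in front of the pusher's stem. The stem is between the fingers and still upright, so I can close.

```bash
python3 -m handwheel '[{"dx":0,"dy":0,"dz":0,"wx":0,"wy":0,"wz":0,"claw":40},{"dx":0,"dy":0,"dz":0,"wx":0,"wy":0,"wz":0,"claw":25},{"dx":0,"dy":0,"dz":0,"wx":0,"wy":0,"wz":0,"claw":10},{"dx":0,"dy":0,"dz":0,"wx":0,"wy":0,"wz":0,"claw":10},{"dx":0,"dy":0,"dz":0,"wx":0,"wy":0,"wz":0,"claw":10}]' 60
python3 -m handwheel '[{"dx":0,"dy":0,"dz":-1,"wx":0,"wy":0,"wz":0,"claw":10},{"dx":0,"dy":0,"dz":-2,"wx":0,"wy":0,"wz":0,"claw":10},{"dx":0,"dy":0,"dz":-3,"wx":0,"wy":0,"wz":0,"claw":10},{"dx":0,"dy":0,"dz":-2,"wx":0,"wy":0,"wz":0,"claw":10},{"dx":0,"dy":0,"dz":0,"wx":0,"wy":0,"wz":0,"claw":10}]'
```

```text
clock: 5.28
position: [0.4549, -0.3219, 0.0476]
tool_rot: [-3.142, -0.0, 0.018]
force: [-0.4, 2.1, 6.3]
grip_width: 0.0225
finger_force: 58.3
clock: 5.9
position: [0.4554, -0.3223, 0.1294]
tool_rot: [3.14, -0.003, 0.018]
force: [0.1, 0.1, -2.3]
grip_width: 0.0228
finger_force: 58.7
```

```bash
python3 -m handwheel '[{"dx":1.2,"dy":-3.5,"dz":0,"wx":0,"wy":0,"wz":0,"claw":10},{"dx":1.8,"dy":-5,"dz":0,"wx":0,"wy":0,"wz":0,"claw":10},{"dx":1.8,"dy":-5,"dz":0,"wx":0,"wy":0,"wz":0,"claw":10},{"dx":1.8,"dy":-5,"dz":0,"wx":0,"wy":0,"wz":0,"claw":10},{"dx":1.4,"dy":-4,"dz":0,"wx":0,"wy":0,"wz":0,"claw":10},{"dx":1,"dy":-3,"dz":0,"wx":0,"wy":0,"wz":0,"claw":10},{"dx":0,"dy":0,"dz":0,"wx":0,"wy":0,"wz":0,"claw":10},{"dx":0,"dy":0,"dz":0,"wx":0,"wy":0,"wz":0,"claw":10}]'
python3 -m handwheel '[{"dx":0,"dy":0,"dz":1,"wx":0,"wy":0,"wz":0,"claw":10},{"dx":0,"dy":0,"dz":1,"wx":0,"wy":0,"wz":0,"claw":10},{"dx":0,"dy":0,"dz":1,"wx":0,"wy":0,"wz":0,"claw":10},{"dx":0,"dy":0,"dz":0,"wx":0,"wy":0,"wz":0,"claw":10}]'
python3 - <<'E'
from h import *
im=[]
for c,(x,y) in(("side",(270,130)),("top",(283,160))):
    f=optics.grab_frame(c); im.append(cv2.resize(f["frame"][y:y+120,x:x+130],(400,370),interpolation=cv2.INTER_CUBIC))
    p=monitor.observe()["position"]
    print(c,x,y,"expected foot bottom px",pix(f,(p[0],p[1],p[2]-.0475)),"seat",pix(f,(.541,-.065,.038)))
cv2.imwrite("pics/s2.png",np.hstack(im))
E
```

```text
clock: 6.9
position: [0.5397, -0.0659, 0.1272]
tool_rot: [3.141, 0.0, 0.017]
force: [-0.3, -0.7, -2.7]
grip_width: 0.0226
finger_force: 58.9
clock: 7.4
position: [0.5396, -0.0656, 0.0964]
tool_rot: [3.141, 0.001, 0.017]
force: [0.4, -0.2, -2.1]
grip_width: 0.0223
finger_force: 58.9
side 270 130 expected foot bottom px [327.38568397 186.0839852 ] seat [326.77423135 189.33821703]
top 283 160 expected foot bottom px [342.80658716 200.30029681] seat [342.26498349 200.51037228]
```

View pics/s2.png

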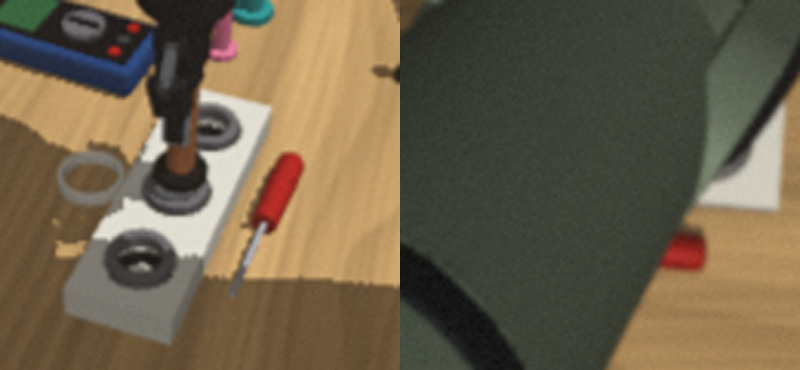

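Seen from the side, the foot at crop (180,173) hovers concentric with the middle ring at (177,190), to within about 2 mm. I'll correct that slightly and press.

```bash
python3 -m handwheel '[{"dx":0.15,"dy":-0.05,"dz":0.4,"wx":0,"wy":0,"wz":0,"claw":10},{"dx":0,"dy":0,"dz":0.4,"wx":0,"wy":0,"wz":0,"claw":10},{"dx":0,"dy":0,"dz":0.3,"wx":0,"wy":0,"wz":0,"claw":10},{"dx":0,"dy":0,"dz":0.2,"wx":0,"wy":0,"wz":0,"claw":10}]' 80
python3 -m handwheel '[{"dx":0,"dy":0,"dz":0.2,"wx":0,"wy":0,"wz":0,"claw":10},{"dx":0,"dy":0,"dz":0.1,"wx":0,"wy":0,"wz":0,"claw":10}]'
python3 -m handwheel '[{"dx":0,"dy":0,"dz":0.15,"wx":0,"wy":0,"wz":0,"claw":10},{"dx":0,"dy":0,"dz":0.1,"wx":0,"wy":0,"wz":0,"claw":10}]'
```

```text
clock: 8.0
position: [0.5417, -0.0648, 0.0845]
tool_rot: [-3.141, -0.0, 0.018]
force: [-2.2, 1.5, 9.6]
grip_width: 0.0223
finger_force: 79.5
clock: 8.25
position: [0.5416, -0.0648, 0.0812]
tool_rot: [-3.142, 0.0, 0.018]
force: [0.5, 0.3, -2.3]
grip_width: 0.0225
finger_force: 78.7
clock: 8.5
position: [0.5416, -0.0648, 0.0786]
tool_rot: [3.141, 0.0, 0.018]
force: [-1.0, -0.3, -2.0]
grip_width: 0.0223
finger_force: 78.7
```

```bash
python3 -m handwheel '[{"dx":0,"dy":0,"dz":0.1,"wx":0,"wy":0,"wz":0,"claw":10},{"dx":0,"dy":0,"dz":0.05,"wx":0,"wy":0,"wz":0,"claw":10},{"dx":0,"dy":0,"dz":0,"wx":0,"wy":0,"wz":0,"claw":10}]'
python3 -m handwheel '[{"dx":0,"dy":0,"dz":-2,"wx":0,"wy":0,"wz":0,"claw":10},{"dx":0,"dy":0,"dz":-3,"wx":0,"wy":0,"wz":0,"claw":10},{"dx":0,"dy":0,"dz":-2,"wx":0,"wy":0,"wz":0,"claw":10},{"dx":-1,"dy":3,"dz":0,"wx":0,"wy":0,"wz":0,"claw":10},{"dx":-2,"dy":5,"dz":0,"wx":0,"wy":0,"wz":0,"claw":10},{"dx":-2,"dy":5,"dz":0,"wx":0,"wy":0,"wz":0,"claw":10},{"dx":-1.5,"dy":4,"dz":0,"wx":0,"wy":0,"wz":0,"claw":10},{"dx":0,"dy":0,"dz":0,"wx":0,"wy":0,"wz":0,"claw":10}]'
python3 - <<'E'
from h import *
im=[]
for c,(x,y) in(("side",(270,110)),("top",(273,140))):
    f=optics.grab_frame(c); im.append(cv2.resize(f["frame"][y:y+120,x:x+130],(400,370),interpolation=cv2.INTER_CUBIC))
cv2.imwrite("pics/s3.png",np.hstack(im))
E
```

```text
clock: 8.88
position: [0.5417, -0.0648, 0.0775]
tool_rot: [-3.141, -0.0, 0.018]
force: [-1.1, 0.6, 3.5]
grip_width: 0.0222
finger_force: 78.8
clock: 9.88
position: [0.4781, -0.2391, 0.1476]
tool_rot: [3.14, -0.0, 0.013]
force: [-0.3, 0.2, -1.5]
grip_width: 0.0223
finger_force: 78.7
```

View pics/s3.png

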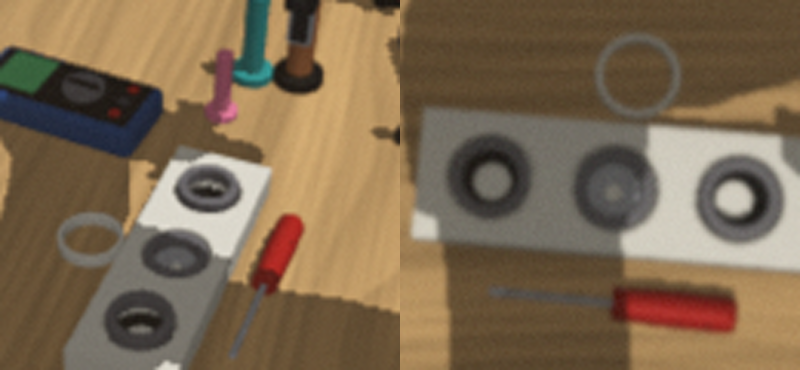

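In both views the middle retainer sits flush (177,253 in the side crop) and the outer two are up. Now I'll set the pusher down.

```bash
python3 -m handwheel '[{"dx":-2.2,"dy":2.5,"dz":0,"wx":0,"wy":0,"wz":0,"claw":10},{"dx":0,"dy":0,"dz":2,"wx":0,"wy":0,"wz":0,"claw":10},{"dx":0,"dy":0,"dz":3,"wx":0,"wy":0,"wz":0,"claw":10},{"dx":0,"dy":0,"dz":2.5,"wx":0,"wy":0,"wz":0,"claw":10},{"dx":0,"dy":0,"dz":1.5,"wx":0,"wy":0,"wz":0,"claw":10},{"dx":0,"dy":0,"dz":0.6,"wx":0,"wy":0,"wz":0,"claw":10},{"dx":0,"dy":0,"dz":0.2,"wx":0,"wy":0,"wz":0,"claw":10},{"dx":0,"dy":0,"dz":0,"wx":0,"wy":0,"wz":0,"claw":10}]' 40
python3 -m handwheel '[{"dx":0,"dy":0,"dz":0.1,"wx":0,"wy":0,"wz":0,"claw":10},{"dx":0,"dy":0,"dz":0.1,"wx":0,"wy":0,"wz":0,"claw":10},{"dx":0,"dy":0,"dz":0,"wx":0,"wy":0,"wz":0,"claw":10}]'
```

```text
clock: 10.98
position: [0.4584, -0.2614, 0.0498]
tool_rot: [3.141, -0.001, 0.018]
force: [-0.1, -0.3, -1.1]
grip_width: 0.0223
finger_force: 78.6
clock: 11.35
position: [0.4583, -0.2613, 0.0476]
tool_rot: [-3.142, -0.001, 0.018]
force: [-0.8, 0.7, 5.2]
grip_width: 0.0223
finger_force: 79.7
```

Contact at the same height as at the pick, so the foot is on the table. I'll release and rise.

```bash
python3 -m handwheel '[{"dx":0,"dy":0,"dz":0,"wx":0,"wy":0,"wz":0,"claw":20},{"dx":0,"dy":0,"dz":0,"wx":0,"wy":0,"wz":0,"claw":40},{"dx":0,"dy":0,"dz":0,"wx":0,"wy":0,"wz":0,"claw":60},{"dx":0,"dy":0,"dz":0,"wx":0,"wy":0,"wz":0,"claw":80},{"dx":0,"dy":0,"dz":0,"wx":0,"wy":0,"wz":0,"claw":80}]'
python3 -m handwheel '[{"dx":0,"dy":0,"dz":-1,"wx":0,"wy":0,"wz":0,"claw":80},{"dx":0,"dy":0,"dz":-3,"wx":0,"wy":0,"wz":0,"claw":80},{"dx":0,"dy":0,"dz":-5,"wx":0,"wy":0,"wz":0,"claw":80},{"dx":0,"dy":0,"dz":-5,"wx":0,"wy":0,"wz":0,"claw":80},{"dx":0,"dy":0,"dz":-3,"wx":0,"wy":0,"wz":0,"claw":80},{"dx":0,"dy":0,"dz":0,"wx":0,"wy":0,"wz":0,"claw":80},{"dx":0,"dy":0,"dz":0,"wx":0,"wy":0,"wz":0,"claw":80}]'
python3 - <<'E'
from h import *
f=optics.grab_frame("side");cv2.imwrite("pics/s4.png",cv2.resize(f["frame"][90:290,260:460],(600,600)))
E
```

```text
clock: 11.98
position: [0.4581, -0.2614, 0.0473]
tool_rot: [3.142, 0.0, 0.018]
force: [-0.4, 0.2, -0.6]
grip_width: 0.0684
finger_force: 0.0
clock: 12.85
position: [0.4579, -0.261, 0.2171]
tool_rot: [-3.141, 0.0, 0.018]
force: [0.1, -0.2, -0.5]
grip_width: 0.068
finger_force: 0.0
```

View pics/s4.png

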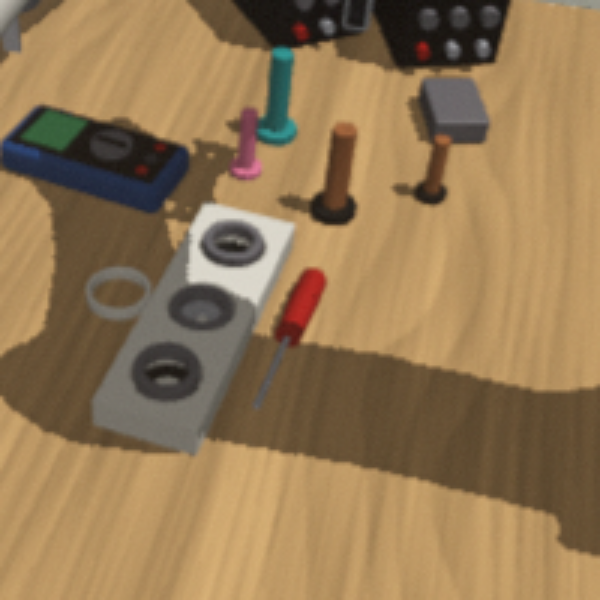

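The pusher stands upright and free at (335,205) in the crop. The middle retainer is down, the outer two are up, and the other things visible in this view are where they were.

```bash
python3 -c "
from workcell import job_done
print(job_done())"
```

```text
the job is handed in; nothing more can be done
None
```

I pressed the middle retainer (seat1, over the steel plate) flush with the pusher, left the other two retainers up, stood the pusher upright on the table and released it, then handed the job in; no verdict was returned.

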